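# Pull the suspect control card and present it to the inspection camera

### The job

The control card with the red pull handle is suspect: take it by the handle, draw it straight up out of its slot in the opened welding power unit, and hold it still in the air in front of the inspection camera, handle uppermost, component side squarely facing the lens (the camera looks obliquely down, so lean the card back to match), the middle of its green board on the lens axis and 120 mm from the lens. Finish while still holding it there, touching nothing else and not let go. Leave the camera as it is set, and the two grey-handled cards and the other things on the bench undisturbed.

Things in the scene. Friction and masses are not known exactly. Their poses are not given: they have to be found in the camera images.
- card_mid (a point): Middle of the green board of the plug-in card with the red handle; loose, 100-200 g. Board 100 mm wide (y), 80 high (z), 3 thick (x); this point is half-way up the board. x points out of the component side (yellow transformer, round capacitors, up to 20 mm proud, all at least 17 mm below the upper edge), z up to the handle. Back bare. White foot 10 x 60 x 10 mm at the lower edge.
- card_handle (a point): Centre of the red pull handle of the same card, 51 mm above card_mid along z, same axes. The handle is a solid block 14 mm thick (x, the way to grip it), 44 mm wide (y), 26 mm high (z), centred over the board's upper edge.
- card_b_mid (a point): Middle of the board of another plug-in card, same shape but with a grey handle, in another slot; it stays there. Axes as for card_mid.
- card_c_mid (a point): Middle of the board of the second grey-handled card, in another slot; it stays there. Axes as for card_mid.
- chassis: Opened white welding power unit, fixed, 300 (x) by 130 mm (y); origin under its centre. End panels 120 mm high, side walls 64. Slots across it at x = -70, 0, 70 mm; cards stand loosely in black guides 56 mm high, component sides to +x. Seated, card_mid is 46 mm and the handle's centre 97 mm above the table. Straight up is the only way out; raised 120 mm, a card is clear of all.
- stand: Stand of the inspection camera, fixed: dark base plate 130 x 130 x 16 mm, origin under its centre, with a steel column 20 mm thick and 335 mm high there. The camera looks to the stand's -x.
- head (a joint): Downward tilt of the camera head on the column, rad: 0 looks level, larger looks further down. A stiff hinge 290 mm above the table on the column's axis; leave it as it is.
- lens (a point): Centre of the camera's lens, at the front of its round barrel (white, 38 mm thick, with a black ring 48 mm thick at the front), 110 mm from the hinge. Axes of the camera head: x points back along the lens axis from the scene into the camera, y level, z upward, square to the lens axis. The camera looks along -x.
- focus (a point): The point in the air on the lens axis, 120 mm in front of the lens (230 mm from the hinge), where the middle of the board belongs. Axes as for lens: the card is presented rightly when its own x, y and z axes run along these.
- screwdriver: Bystander: red-handled screwdriver lying on the table.
- wrench: Bystander: small steel spanner lying on the table, 150 mm.
- spool: Bystander: grey spool standing on the table, 60 mm across, 45 mm high.
- meter: Bystander: yellow multimeter lying on the table, 140 x 75 x 36 mm.
- tray: Bystander: blue parts tray on the table, 100 x 80 x 22 mm.
Not all that is in view belongs to the job. Leave any purple look-alike of the part that bears card_mid alone.

How it is judged:
By the outcome, as a careful person would: the job done as asked, in the order asked, and still so for the second after the job is handed in, while the arm keeps its last pose, push and grip.
It also fails if it takes over 32 s, if anything falls off the work surface, if the arm or the gripper's body presses on something with over 40 N, if the wrist force passes 120 N, or if a joint passes its speed limit or range.

### The arm

A 6-joint arm with a two-finger parallel gripper is mounted at the origin on the work surface. World frame = base frame: x ahead of the robot, y to its left, z up, the work surface at z = 0. Lengths are in mm, angles in rad, forces in N, time in s.
With the tool pointing down it reaches from about 250 to 775 mm from the base axis. Payload 4 kg.
Tool frame: the origin (TCP) lies midway between the tips of the shut fingers; the grasp point (between the pads) lies 19 mm behind it; z points along the fingers, y is the line along which they close (so a half turn about z gives the same grasp; the last joint's range is limited). The gripper opens to 94 mm and grips with 3 to 60 N. Pads are 16 mm wide; open, the fingers measure 119 mm over their backs; the gripper's body (75 mm by 177 mm) begins 78 mm behind the grasp point.
Start: joints at [-0.103, 0.087, 1.371, -0, 1.684, -0.103], TCP at [550.018, -0.007, 205.506] pointing down, gripper open.
Joint ranges: [-3.1, 3.1], [-0.76, 2.03], [0.27, 2.55], [-1.08, 4.22], [0.17, 2.65], [-2.57, 2.57]. Speed limits (rad/s): [2.79, 2.79, 3.14, 3.14, 3.14, 3.14].

### API

Orientations are given as a unit quaternion [x, y, z, w].
In Python, from station import manip gives the robot as it stands. The module is installed in compiled form; this text tells all that it offers.
- The arm moves only by the tool drive_tool, never from a script. Its argument "targets" is one flat list of numbers, 7 for each row, row after row: the shift along the tool's x, y, z normalised to -1 to 1, where 1 is 0.025 m, then the turn, a rotation vector about the tool's x, y, z normalised to -1 to 1, where 1 is 10 degrees, then the opening, from 0 (shut) to 1 (fully open). In form: [x, y, z, wx, wy, wz, grip, x, y, z, wx, wy, wz, grip, ...]. A call has 1 to 8 rows; each row shifts and turns the commanded pose from where the row before left it, along the tool's axes as they then stand; what a row does not reach is not made up. A row lasts 1/8 s, in which the tool goes at most 62.5 mm and 10.7 degrees, less where a joint would pass 70% of its speed; a pose out of reach is approached as far as the arm can. A call with a number of a shift or a turn outside -1 to 1 is refused whole. A call with a gripper value outside its range is refused whole. The fingers move at their own pace and stop on an object; "newtons" is the grip in N (left out, the last holds). Time passes only in rows, so rows that do not move let the fingers close. It gives the time, the measured TCP pose, the force, the opening and the grip force at its end, in the units of the state.
- manip.read_state(): the state, without advancing time (a new reading comes with each control period).
- manip.camera(name): name is "scene" or "side" or "wrist"; returns a dict with "image" (480x640x3 uint8, red, green, blue), "fx", "fy", "cx", "cy" (pixels), "eye" and "rotation" of the camera in the world. Camera axes: x right, y up, looking along -z (the intrinsics and any distortion apply to the point x, -y, -z); pixel columns grow to the right and rows downward; lengths in mm; the calibration is good to about 2 mm. The wrist camera is an equidistant fisheye: a pixel r from the principal point sees the ray r / f radians off the axis. A picture is of the moment at which its call begins. There is no depth.
- manip.finish_job(): hands the job in; it is judged then, once.
The state is a dict: "time": time; "joint_pos": joint angles; "dq": joint speeds; "joint_torque": joint torques, N m; "tool_pos": TCP position; "ee_rot": TCP orientation; "contact_force": force on the tool from outside, world axes, zero at the start; "torque": the same for the moment, N m; "width": opening from 0.0 (shut) to 1.0 (fully open); "grip_force": force on a finger pad.
Only numpy, scipy, OpenCV 4.12 (cv2) and the standard library are available. Lean on these libraries where they do the work, as an engineer would, in place of code of your own. Each camera call takes 0.05 s, during which the arm holds its last target. There are 200 camera calls.

## Working session

There is one attempt and no reset: what is moved stays moved. The work goes in short steps, Python scripts to look and compute and a tool call to move; the robot and the scene stay as the last step left them, time stands still between calls to the robot, and variables do not carry over. Pictures are saved under pics/ and viewed, at most 10 in all, crops included, and the job is handed in when it is done.

Besides the shell and the picture viewer there is one more tool, called after "Call:" as name(argument=value, ...), one argument or row to a line, values as JSON. drive_tool: Moves the arm, as the interface text tells. Scaled input: -1 to 1 covers 0.025 m each way for a shift and 10 degrees each way for a turn. Its arguments: {"type":"object","properties":{"targets":{"type":"array"},"newtons":{"type":"number"}},"required":["targets"]}

```bash
mkdir -p pics
cat > h.py <<'E'
import numpy as np, cv2, json
from scipy.spatial.transform import Rotation as R
from station import manip
def grab(n,f):
    c=manip.camera(n); cv2.imwrite('pics/'+f+'.png',c['image'][:,:,::-1])
    np.savez('pics/'+f+'.npz',**{k:np.array(v) for k,v in c.items()}); return c
def load(f): return dict(np.load('pics/'+f+'.npz'))
def rot(c):
    r=np.array(c['rotation'],float); return r if r.shape==(3,3) else R.from_quat(r).as_matrix()
def ray(c,u,v,fish=False):
    a=(u-c['cx'])/c['fx']; b=(v-c['cy'])/c['fy']
    if fish:
        t=np.hypot(a,b); s=np.sin(t)/max(t,1e-9); d=np.array([a*s,-b*s,-np.cos(t)])
    else: d=np.array([a,-b,-1.])
    d=rot(c)@d; return np.array(c['eye'],float),d/np.linalg.norm(d)
def onz(c,u,v,z,**k):
    e,d=ray(c,u,v,**k); return e+d*(z-e[2])/d[2]
def tri(*rs):
    A=0;b=0
    for e,d in rs:
        P=np.eye(3)-np.outer(d,d); A=A+P; b=b+P@e
    p=np.linalg.solve(A,b); return p,[np.linalg.norm(np.cross(p-e,d)) for e,d in rs]
def proj(c,p):
    q=rot(c).T@(np.array(p,float)-c['eye']); return np.array([c['cx']+c['fx']*q[0]/-q[2],c['cy']+c['fy']*-q[1]/-q[2]])
E
python3 - <<'E'
from h import *
for n in ('scene','side','wrist'):
    c=grab(n,n+'0'); print(n,{k:np.round(v,3).tolist() for k,v in c.items() if k!='image'})
print(manip.read_state())
E
```

```text
scene {'fx': 603.723, 'fy': 603.723, 'cx': 319.982, 'cy': 237.431, 'eye': [1105.423, -803.073, 1115.79], 'rotation': [0.384, 0.108, 0.266, 0.878]}
side {'fx': 455.02, 'fy': 455.02, 'cx': 320.036, 'cy': 246.515, 'eye': [68.922, 692.053, 1087.433], 'rotation': [-0.115, 0.336, 0.89, -0.285]}
wrist {'fx': 371.648, 'fy': 371.648, 'cx': 317.827, 'cy': 240.649, 'eye': [548.548, 65.967, 383.458], 'rotation': [-0.115, 0.001, 0.001, 0.993]}
{'time': 0.15, 'joint_pos': array([-1.03087716e-01,  8.78379751e-02,  1.37186494e+00, -5.20194259e-06,
        1.68359675e+00, -1.03076758e-01]), 'dq': array([ 0.00137232, -0.00177818, -0.00455927,  0.00112941, -0.00079624,
        0.00068888]), 'joint_torque': array([ 1.24418581e-03, -3.40636396e+01, -3.02795255e+01,  7.18983379e-02,
        3.04441026e-02, -1.11468453e-04]), 'tool_pos': array([5.49595145e+02, 4.21990743e-02, 2.04565605e+02]), 'ee_rot': array([ 7.07110603e-01,  7.07102444e-01, -5.40222052e-04, -6.60790703e-04]), 'contact_force': array([-0.06412199,  0.15343164,  0.41515122]), 'torque': array([-0.04903377, -0.02900652,  0.01903741]), 'grip_force': 0.0, 'width': 0.9988781562687576}
```

View pics/scene0.png

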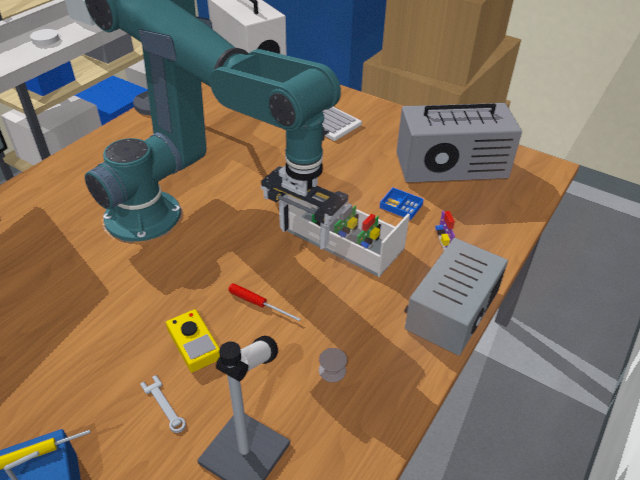

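View pics/side0.png

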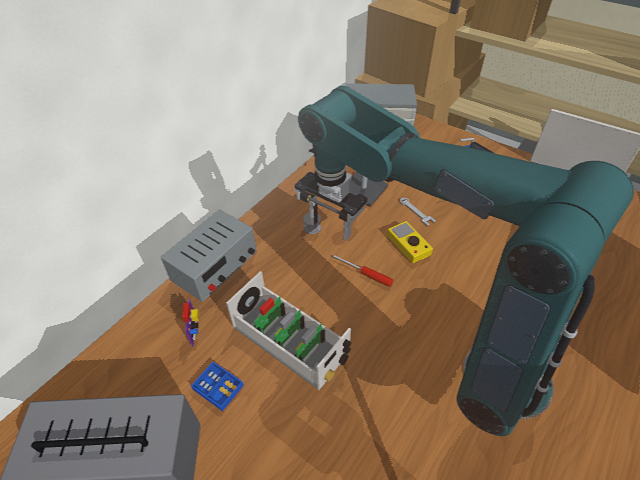

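The scene view shows the red card handle at about (369,221) in the chassis. The camera stand has its base at about (245,450) and its head at about (230,355) to (270,348). In the side view the red handle is at about (268,307), and the gripper hides the stand.

Run:
```python
from h import *
s=cv2.imread('pics/scene0.png'); d=cv2.imread('pics/side0.png')
z=lambda i,u,v,w,h,k:cv2.resize(i[v:v+h,u:u+w],None,fx=k,fy=k,interpolation=cv2.INTER_CUBIC)
o=np.zeros((600,800,3),np.uint8)
o[0:300,0:400]=z(s,320,180,100,75,4); o[0:300,400:800]=z(d,220,265,133,100,3)[:300,:399].copy() if 0 else cv2.resize(d[265:365,220:353],(400,300),interpolation=cv2.INTER_CUBIC)
o[300:600,0:400]=z(s,190,330,100,75,4); o[300:600,400:800]=z(s,190,405,100,75,4)
cv2.imwrite('pics/m1.png',o)
def red(c,r):
    h=cv2.cvtColor(c['image'],cv2.COLOR_RGB2HSV); u0,v0,u1,v1=r
    m=((h[...,0]<6)|(h[...,0]>174))&(h[...,1]>150)&(h[...,2]>80); k=np.zeros_like(m);k[v0:v1,u0:u1]=1; m&=k
    v,u=np.nonzero(m); print(len(u),u.min(),u.max(),v.min(),v.max()); return u.mean(),v.mean()
S=load('scene0');D=load('side0')
a=red(S,(350,205,385,235));b=red(D,(255,295,285,322)); print(a,b)
print(tri(ray(S,*a),ray(D,*b)))
```

```text
120 362 374 214 230
141 259 273 298 314
(np.float64(368.1333333333333), np.float64(221.99166666666667)) (np.float64(266.5390070921986), np.float64(305.93617021276594))
(array([587.15162364, 234.57540326,  96.70130608]), [np.float64(0.1652309481687031), np.float64(0.16523094816869066)])
```

View pics/m1.png

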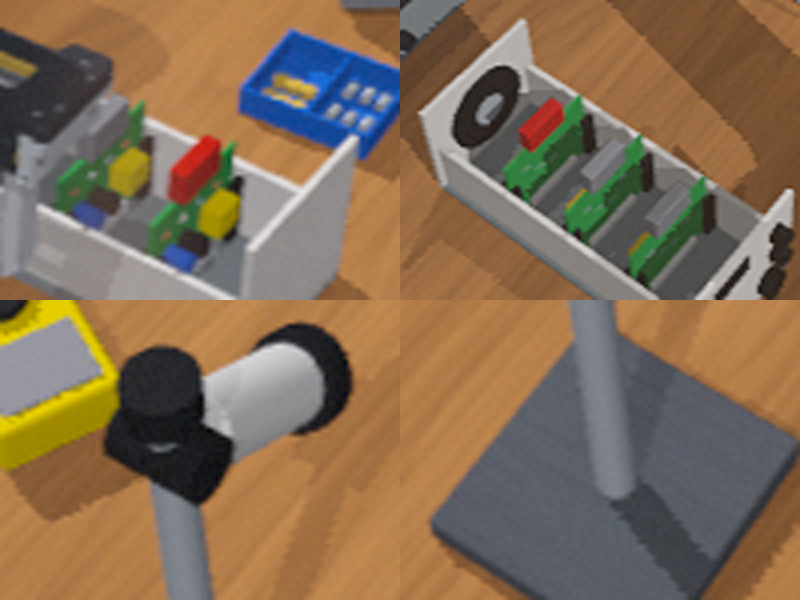

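The crops show the red handle in the end slot, with the transformer side facing the nearby end panel (+x). They also show the end panel's top corners, the base plate corners and the lens ring.

Run:
```python
from h import *
S=load('scene0');D=load('side0')
A=onz(D,261.6,271.7,120);B=onz(D,227.3,302.3,120);C=onz(D,349.7,329,120)
print('panel',A,B,C,np.linalg.norm(A-B),np.linalg.norm(A-C)); e=A-B; print('normal yaw',np.degrees(np.arctan2(e[1],e[0]))-90,np.degrees(np.arctan2(*(A-C)[1::-1])))
L=onz(S,198.8,460.5,16);Rr=onz(S,289.5,442.5,16);col=onz(S,243.8,451.5,16);mid=(L+Rr)/2
d=Rr-L;print('stand',mid,col,np.linalg.norm(d),'diag yaw',np.degrees(np.arctan2(d[1],d[0])))
print('hinge px',proj(S,[mid[0],mid[1],290]))
print('lens ring at z',[onz(S,267.5,349.5,z).round(0) for z in (210,230,250,270)])
```

```text
panel [658.16693594 167.67687613 120.        ] [664.61195068 295.18218061 120.        ] [364.54172125 179.09231437 120.        ] 127.66808875947375 293.847033219281
normal yaw -182.89366885168414 -2.226400084955295
stand [ 683.88070005 -397.47377905   16.        ] [ 682.54206517 -398.65274848   16.        ] 175.69359594875334 diag yaw 45.93070479641516
hinge px [232.86450692 368.73643779]
lens ring at z [array([ 669., -290.,  210.]), array([ 678., -302.,  230.]), array([ 688., -313.,  250.]), array([ 698., -324.,  270.])]
```

Call:
drive_tool(
  targets=[1,0.19,0,0,0,0,0.4,1,0.19,0,0,0,0,0.4,1,0.19,0,0,0,0,0.4,1,0.19,0,0,0,0,0.4,1,0.19,0,0,0,0,0.4,1,0.19,0,0,0,0,0.4,1,0.19,0,0,0,0,0.4,1,0.19,0,0,0,0,0.4],
)

```text
time: 1.15
tool_pos: [587.9, 200.7, 204.9]
ee_rot: [0.707, 0.707, -0.0, -0.0]
contact_force: [0.5, -0.9, -0.1]
width: 0.402
grip_force: 0.0
```

Call:
drive_tool(
  targets=[0.7,0,0.4,0,0,0.25,0.4,0.7,0,0.4,0,0,0,0.4,0,0,0,0,0,0,0.4,0,0,0,0,0,0,0.4],
)

```text
time: 1.65
tool_pos: [588.8, 234.5, 185.5]
ee_rot: [0.722, 0.692, -0.0, 0.0]
contact_force: [0.6, -0.3, -0.9]
width: 0.402
grip_force: 0.0
```

Run:
```python
from h import *
w=grab('wrist','w1'); grab('side','side1'); grab('scene','scene1'); s=manip.read_state(); print(s['tool_pos'],s['ee_rot'],s['time'],s['width'],w['eye'],w['rotation'])
o=np.hstack([cv2.imread('pics/w1.png')[:,:],cv2.resize(cv2.imread('pics/side1.png'),(640,480))]); o=cv2.resize(o,None,fx=.625,fy=.625)
c=cv2.resize(cv2.imread('pics/side1.png')[150:250,290:423],(400,300),interpolation=cv2.INTER_CUBIC); o=np.vstack([o,np.hstack([c,cv2.resize(cv2.imread('pics/w1.png')[180:420,160:480],(400,300))])]);cv2.imwrite('pics/m2.png',o)
```

```text
[589.12719043 234.31726726 186.22872271] [7.22641294e-01 6.91222976e-01 4.61952594e-04 3.78766977e-04] 1.8 0.3984552284812226 [590.37961675 300.51530204 364.47721559] [-0.11496096  0.00217021 -0.02106159  0.99314434]
```

View pics/m2.png

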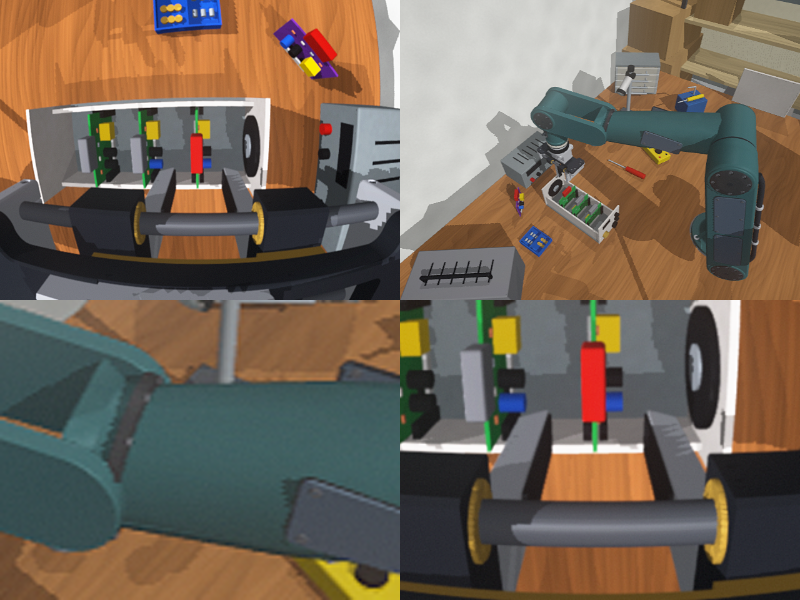

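The wrist view shows the red handle between the open fingers. The camera head is now clear in the side view, near (365,123).

Run:
```python
from h import *
W=load('w1'); h=cv2.cvtColor(W['image'],cv2.COLOR_RGB2HSV)
m=(((h[...,0]<6)|(h[...,0]>174))&(h[...,1]>150)&(h[...,2]>80)).astype(np.uint8); k=np.zeros_like(m);k[200:300,290:350]=1;m*=k
v,u=np.nonzero(m);print(len(u),u.min(),u.max(),v.min(),v.max())
for r in range(v.min(),v.max()+1,6):
    q=u[v==r]
    if len(q): a=onz(W,q.min()-.5,r,110,fish=True);b=onz(W,q.max()+.5,r,110,fish=True); print(r,q.min(),q.max(),a[:2].round(1),b[:2].round(1))
d=cv2.imread('pics/side1.png')
s=cv2.imread('pics/scene1.png')
o=np.hstack([cv2.resize(d[95:155,330:390],(400,400),interpolation=cv2.INTER_CUBIC),cv2.resize(s[325:385,215:275],(400,400),interpolation=cv2.INTER_CUBIC)])
cv2.imwrite('pics/m3.png',o)
```

```text
1216 305 324 214 277
214 307 321 [580.9 260.1] [591.3 259.7]
220 305 323 [579.4 256. ] [592.6 255.4]
226 305 323 [579.1 251.7] [592.4 251.2]
232 305 323 [578.9 247.5] [592.2 246.9]
238 305 324 [578.7 243.2] [592.7 242.6]
244 305 324 [578.5 238.8] [592.6 238.2]
250 305 324 [578.3 234.5] [592.4 233.9]
256 305 323 [578.  230.1] [591.5 229.5]
262 305 323 [577.8 225.6] [591.4 225. ]
268 306 323 [578.3 221.1] [591.2 220.6]
274 306 324 [578.1 216.6] [591.7 216. ]
```

View pics/m3.png

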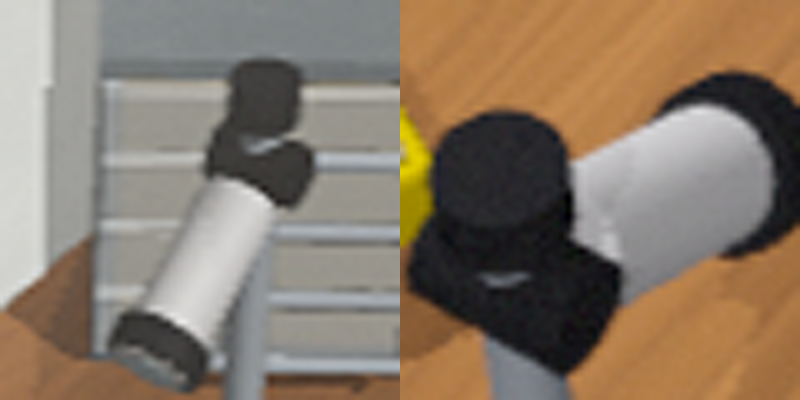

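Call:
drive_tool(
  targets=[0.05,-0.12,0.85,0,0,-0.05,0.4,0,0,0.85,0,0,0,0.4,0,0,0.85,0,0,0,0.4,0,0,0.85,0,0,0,0.4,0,0,0.85,0,0,0,0.4,0,0,0,0,0,0,0.4],
  newtons=25,
)

```text
time: 2.55
tool_pos: [584.7, 235.4, 77.4]
ee_rot: [0.72, 0.694, -0.002, -0.001]
contact_force: [-0.8, 0.2, -0.1]
width: 0.399
grip_force: 0.0
```

Call:
drive_tool(
  targets=[0,0,0,0,0,0,0,0,0,0,0,0,0,0,0,0,0,0,0,0,0,0,0,0,0,0,0,0,0,0,0,0,0,0,0],
)

```text
time: 3.18
tool_pos: [586.5, 236.5, 80.6]
ee_rot: [0.719, 0.695, 0.001, 0.001]
contact_force: [0.1, -1.2, 5.9]
width: 0.146
grip_force: 25.0
```

Run:
```python
from h import *
S=load('scene1');D=load('side1')
# head: side crop k=6.667 off(330,95); scene crop k=6.667 off(215,325)
p=lambda x,y,u,v:(u+x/6.667-.5,v+y/6.667-.5)
# lens front centre: side front-face ellipse centre; scene ring centre
ls=p(152,367,330,95); lc=p(755,165,215-60,325)
print('lens',tri(ray(D,*ls),ray(S,*lc)))
print('barrel rear', tri(ray(D,*p(245,190,330,95)),ray(S,*p(595,235,155,325))))
print('cap',tri(ray(D,*p(265,95,330,95)),ray(S,*p(500,180,155,325))))
```

```text
lens (array([ 677.89961183, -302.13556882,  230.91505893]), [np.float64(1.249008653388978), np.float64(1.2490086533891365)])
barrel rear (array([ 680.70083105, -374.1509116 ,  285.6066937 ]), [np.float64(5.176125906206054), np.float64(5.176125906206245)])
cap (array([ 678.17809198, -393.17441453,  327.15982986]), [np.float64(0.5456832609901325), np.float64(0.5456832609899301)])
```

Call:
drive_tool(
  targets=[0,0,-0.4,0,0,0,0,0,0,-0.7,0,0,0,0,0,0,-0.8,0,0,0,0,0,0,-0.8,0,0,0,0,0,0,-0.8,0,0,0,0,0,0,-0.8,0,0,0,0,0,0,-0.8,0,0,0,0,0,0,-0.8,0,0,0,0],
)

```text
time: 4.18
tool_pos: [585.2, 236.4, 228.0]
ee_rot: [0.719, 0.695, -0.0, -0.0]
contact_force: [-0.6, -0.1, -0.8]
width: 0.146
grip_force: 25.0
```

Call:
drive_tool(
  targets=[0,0,-0.5,0,0,0,0,0,0,0,0,0,0,0],
)

```text
time: 4.42
tool_pos: [586.1, 236.5, 240.8]
ee_rot: [0.719, 0.695, 0.001, 0.0]
contact_force: [0.8, 0.3, -2.0]
width: 0.149
grip_force: 25.0
```

Run:
```python
from h import *
w=grab('wrist','w2'); grab('side','side2'); grab('scene','scene2'); s=manip.read_state(); print(s['tool_pos'],s['ee_rot'],s['time'],s['contact_force'],s['joint_pos'])
a=cv2.imread('pics/w2.png')[100:480,60:580];b=cv2.imread('pics/scene2.png')[120:320,250:450];d=cv2.imread('pics/side2.png')
o=np.vstack([np.hstack([cv2.resize(a,(400,300)),cv2.resize(b,(400,300))]),np.hstack([cv2.resize(d[260:380,200:360],(400,300)),cv2.resize(d[70:250,300:540],(400,300))])])
cv2.imwrite('pics/m4.png',o)
```

```text
[585.32451569 236.22809917 238.03474061] [ 7.19340114e-01  6.94657153e-01 -9.91695875e-04 -5.06656206e-04] 4.575 [-0.26875428  0.77294536 -2.06675026] [ 2.93803545e-01  2.69627804e-01  1.09589438e+00 -4.12348886e-06
  1.77829772e+00  3.28711473e-01]
```

View pics/m4.png

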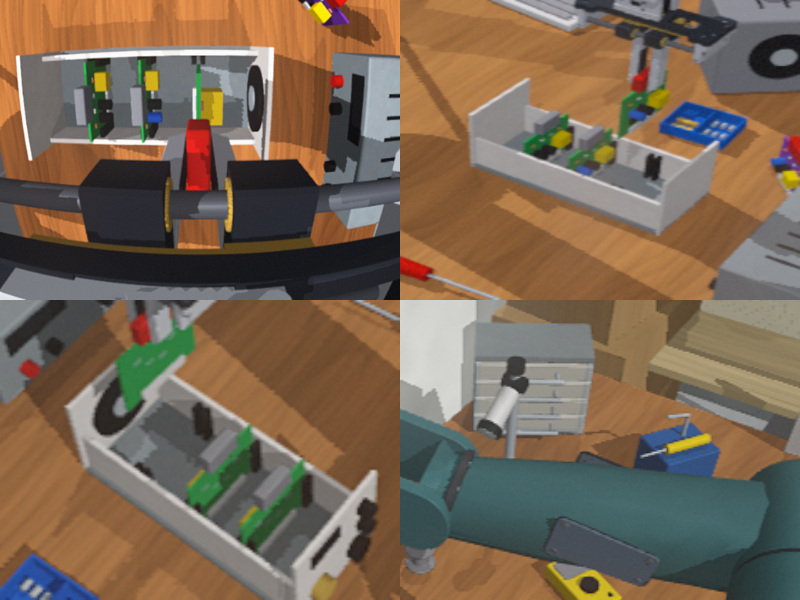

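The card is out, clear of the chassis at TCP z≈238, and both grey-handled cards are still seated. Next I'll plan the transfer to a point short of the focus.

```bash
cat > plan.py <<'E'
from h import *
def frame(az,t):   # lens axes: x back into camera, az = azimuth of viewing direction (deg)
    a=np.radians(az); look=np.array([np.cos(a)*np.cos(t),np.sin(a)*np.cos(t),-np.sin(t)])
    x=-look; y=np.cross([0,0,1],x); y/=np.linalg.norm(y); return np.c_[x,y,np.cross(x,y)]
def toolR(C): return np.c_[C[:,1],C[:,0],-C[:,2]]   # tool axes from card axes
def rows(p0,R0,p1,R1,n,ramp=True,grip=0):
    w=np.sin(np.pi*(np.arange(n)+.5)/n)**.5 if ramp else np.ones(n); s=np.cumsum(w)/w.sum()
    rv=(R.from_matrix(R0).inv()*R.from_matrix(R1)).as_rotvec(); p=p0.copy();Q=R.from_matrix(R0);out=[]
    for k in range(n):
        tgt=p0+(p1-p0)*s[k]; Qt=R.from_matrix(R0)*R.from_rotvec(rv*s[k])
        d=np.round(Q.inv().apply(tgt-p)/25,3); r=np.round(np.degrees((Q.inv()*Qt).as_rotvec())/10,3)
        p=p+Q.apply(d*25); Q=Q*R.from_rotvec(np.radians(r*10)); out.append([*d,*r,grip])
    o=np.array(out); print('max',abs(o).max(),'end',p.round(1),'err deg',np.degrees((Q.inv()*R.from_matrix(R1)).magnitude()))
    for i in range(0,n,8): print([float(x) for x in np.round(o[i:i+8],3).ravel()+0.0])
E
python3 - <<'E'
from plan import *
s=manip.read_state(); C=frame(91.5,.55); F=np.array([681.5,-397.5,290])-C[:,0]*230; print('focus',F)
p1=F+34*C[:,2]+[0,60,0]
rows(np.array([585.8,236.4,238.6]),R.from_quat([.7193,.6947,0,0]).as_matrix(),p1,toolR(C),24)
E
```

```text
focus [ 676.36720722 -201.48655186  169.78193735]
max 0.654 end [ 675.9 -123.7  198.8] err deg 0.0029190312194946532
[-0.199, 0.057, 0.022, -0.035, -0.033, 0.117, 0.0, -0.341, 0.106, 0.041, -0.061, -0.057, 0.203, 0.0, -0.432, 0.15, 0.059, -0.078, -0.074, 0.26, 0.0, -0.498, 0.198, 0.077, -0.091, -0.086, 0.305, 0.0, -0.544, 0.25, 0.099, -0.103, -0.096, 0.341, 0.0, -0.573, 0.305, 0.123, -0.111, -0.105, 0.373, 0.0, -0.588, 0.362, 0.149, -0.12, -0.112, 0.397, 0.0, -0.586, 0.418, 0.176, -0.125, -0.118, 0.418, 0.0]
[-0.572, 0.474, 0.206, -0.13, -0.123, 0.435, 0.0, -0.545, 0.525, 0.234, -0.134, -0.126, 0.446, 0.0, -0.506, 0.569, 0.264, -0.136, -0.128, 0.454, 0.0, -0.457, 0.607, 0.29, -0.138, -0.129, 0.458, 0.0, -0.401, 0.633, 0.316, -0.137, -0.129, 0.458, 0.0, -0.339, 0.649, 0.336, -0.136, -0.128, 0.454, 0.0, -0.274, 0.654, 0.352, -0.134, -0.126, 0.446, 0.0, -0.209, 0.647, 0.363, -0.13, -0.123, 0.434, 0.0]
[-0.146, 0.628, 0.368, -0.126, -0.118, 0.418, 0.0, -0.088, 0.597, 0.365, -0.119, -0.112, 0.398, 0.0, -0.037, 0.557, 0.354, -0.111, -0.105, 0.372, 0.0, 0.005, 0.505, 0.336, -0.103, -0.096, 0.342, 0.0, 0.036, 0.444, 0.307, -0.091, -0.086, 0.305, 0.0, 0.055, 0.373, 0.267, -0.078, -0.074, 0.26, 0.0, 0.059, 0.284, 0.212, -0.061, -0.057, 0.203, 0.0, 0.041, 0.162, 0.124, -0.035, -0.033, 0.117, 0.0]
```

Call:
drive_tool(
  targets=[-0.2,0.06,0.02,-0.04,-0.03,0.12,0,-0.34,0.11,0.04,-0.06,-0.06,0.2,0,-0.43,0.15,0.06,-0.08,-0.07,0.26,0,-0.5,0.2,0.08,-0.09,-0.09,0.3,0,-0.54,0.25,0.1,-0.1,-0.1,0.34,0,-0.57,0.3,0.12,-0.11,-0.1,0.37,0,-0.59,0.36,0.15,-0.12,-0.11,0.4,0,-0.59,0.42,0.18,-0.12,-0.12,0.42,0],
)

```text
time: 5.58
tool_pos: [611.9, 131.9, 227.7]
ee_rot: [0.847, 0.525, 0.001, 0.086]
contact_force: [-0.2, -0.6, -1.6]
width: 0.148
grip_force: 25.0
```

Call:
drive_tool(
  targets=[-0.57,0.47,0.21,-0.13,-0.12,0.44,0,-0.54,0.52,0.23,-0.13,-0.13,0.45,0,-0.51,0.57,0.26,-0.14,-0.13,0.45,0,-0.46,0.61,0.29,-0.14,-0.13,0.46,0,-0.4,0.63,0.32,-0.14,-0.13,0.46,0,-0.34,0.65,0.34,-0.14,-0.13,0.45,0,-0.27,0.65,0.35,-0.13,-0.13,0.45,0,-0.21,0.65,0.36,-0.13,-0.12,0.43,0],
)

```text
time: 6.58
tool_pos: [649.8, -21.3, 210.5]
ee_rot: [0.952, 0.227, 0.002, 0.205]
contact_force: [-0.5, 1.0, -2.0]
width: 0.15
grip_force: 25.0
```

Call:
drive_tool(
  targets=[-0.15,0.63,0.37,-0.13,-0.12,0.42,0,-0.09,0.6,0.37,-0.12,-0.11,0.4,0,-0.04,0.56,0.35,-0.11,-0.1,0.37,0,0,0.5,0.34,-0.1,-0.1,0.34,0,0.04,0.44,0.31,-0.09,-0.09,0.3,0,0.06,0.37,0.27,-0.08,-0.07,0.26,0,0.06,0.28,0.21,-0.06,-0.06,0.2,0,0.04,0.16,0.12,-0.03,-0.03,0.12,0],
)

```text
time: 7.58
tool_pos: [675.6, -124.1, 198.8]
ee_rot: [0.962, 0.012, 0.003, 0.272]
contact_force: [-0.4, 0.0, -1.0]
width: 0.148
grip_force: 25.0
```

Run:
```python
from h import *
w=grab('wrist','w3'); d=grab('side','side3'); grab('scene','scene3'); s=manip.read_state(); print(s['tool_pos'],s['ee_rot'],s['time'],s['contact_force'],s['width'],s['joint_pos'])
a=cv2.imread('pics/w3.png');b=cv2.imread('pics/scene3.png')[250:475,160:460];d=cv2.imread('pics/side3.png')
o=np.vstack([np.hstack([cv2.resize(a,(400,300)),cv2.resize(b,(400,300))]),np.hstack([cv2.resize(d[80:260,290:530],(400,300)),cv2.resize(b[75:189,28:180],(400,300),interpolation=cv2.INTER_CUBIC)])])
cv2.imwrite('pics/m5.png',o)
```

```text
[ 675.64913967 -123.60282778  199.00525205] [0.96236701 0.01269259 0.00307    0.27143916] 7.725 [ 0.01563373  0.40584926 -1.66764406] 0.1480127968727368 [ 0.00440713  0.38018992  1.1326374  -0.55015302  1.6097246   1.52149085]
```

View pics/m5.png

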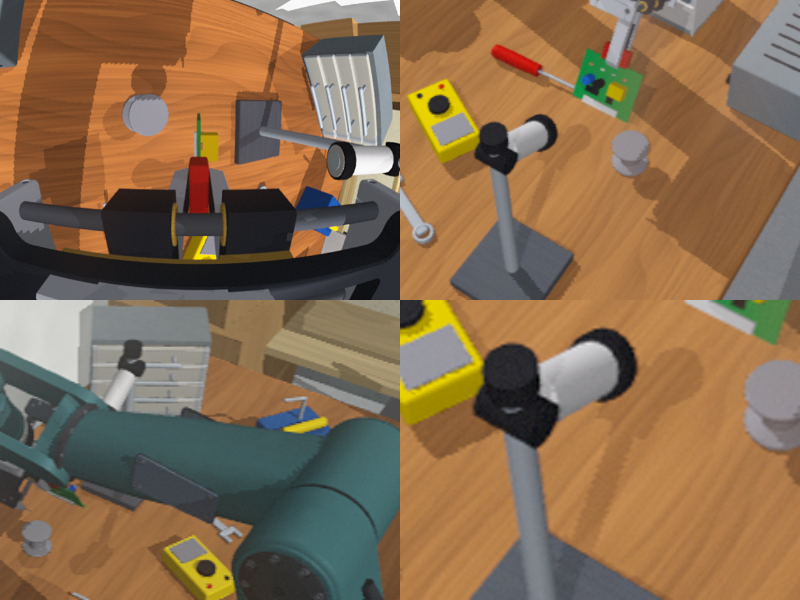

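The wrist view now shows the lens ring face at about (547,256) and the base plate at about (376–450, 160–260). I'll zoom in on those to get precise positions.

Run:
```python
import cv2
a=cv2.imread('pics/w3.png')[140:320,360:620]; cv2.imwrite('pics/m6.png',cv2.resize(a,(780,540),interpolation=cv2.INTER_CUBIC))
```

```text
(no output)
```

View pics/m6.png

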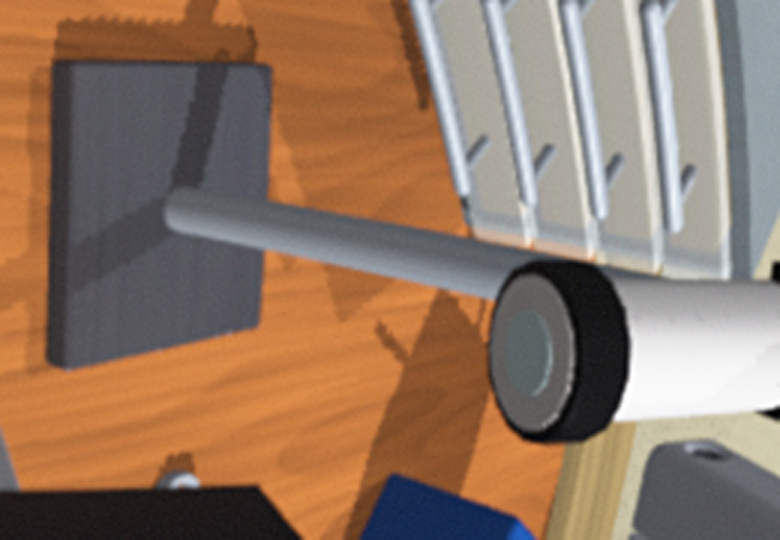

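The base plate top corners in the crop are about (72,62), (271,66), (258,325) and (67,368). The lens face centre is at about (530,351).

```bash
cat > cam.py <<'E'
from plan import *
from scipy.optimize import least_squares
def main():
    W=load('w3');S=load('scene3');D=load('side1')
    q=lambda x,y:(360+x/3-.33,140+y/3-.33)
    P=[onz(W,*q(*k),16,fish=True) for k in((72,62),(271,66),(258,325),(67,368))]
    ctr=sum(P)/4; print('base',np.round(P,1)[:,:2].tolist(),ctr.round(1)); 
    for i in range(4): e=P[(i+1)%4]-P[i]; print(np.linalg.norm(e).round(1),np.degrees(np.arctan2(e[1],e[0])).round(1))
    rs=[ray(W,*q(530,351),fish=True),ray(D,330+152/6.667-.5,95+367/6.667-.5),ray(S,155+755/6.667-.5,325+165/6.667-.5)]
    print('lens tri',tri(rs[0],rs[1]),tri(rs[0],rs[2]),tri(*rs))
    for wt in ((1,1,1),(1,0,0),(1,1,0)):
        def f(v):
            C=frame(v[2],v[3]); L=np.array([v[0],v[1],290])-C[:,0]*110
            r=[np.cross(L-e,d)*k for (e,d),k in zip(rs,wt)]
            return np.r_[np.concatenate(r),(v[0]-X0[0])/1.5,(v[1]-X0[1])/1.5,(v[2]-90-YAW)*110*np.pi/180/3]
        X0=CTR; s=least_squares(f,[*X0,91,.55]); C=frame(*s.x[2:]); print(wt,s.x.round(3),'focus',(np.array([*s.x[:2],290])-C[:,0]*230).round(1),'res',np.round(s.fun,1))
CTR=np.array([681.5,-397.5]);YAW=1.
if __name__=='__main__': main()
E
python3 cam.py
```

```text
base [[740.1, -325.9], [744.4, -453.1], [618.4, -457.6], [613.8, -331.6]] [ 679.2 -392.1   16. ]
127.3 -88.1
126.0 -178.0
126.0 92.1
126.4 2.6
lens tri (array([ 675.43993068, -300.57263302,  232.53696689]), [np.float64(0.3597624938309965), np.float64(0.3597624938311126)]) (array([ 676.89910935, -301.07779579,  231.11028482]), [np.float64(1.9505687721235023), np.float64(1.9505687721233922)]) (array([ 676.75389627, -301.58167296,  231.3408066 ]), [np.float64(1.7614592302263952), np.float64(0.6876245443253951), np.float64(2.2094957059548577)])
(1, 1, 1) [ 6.80685e+02 -3.95320e+02  9.22850e+01  5.60000e-01] focus [ 672.9 -200.6  167.8] res [ 0.1  0.8 -1.9 -0.   0.3 -0.3  0.3 -1.9 -1.2 -0.5  1.5  0.8]
(1, 0, 0) [ 6.80195e+02 -3.97053e+02  9.32410e+01  5.70000e-01] focus [ 669.2 -203.7  165.9] res [ 0.2  0.2 -0.6  0.  -0.   0.   0.  -0.  -0.  -0.9  0.3  1.4]
(1, 1, 0) [ 6.80407e+02 -3.95703e+02  9.27780e+01  5.56000e-01] focus [ 670.9 -200.6  168.5] res [ 0.5  0.3 -0.9  0.4 -0.2  0.5  0.  -0.  -0.  -0.7  1.2  1.1]
```

```bash
sed -i 's/^CTR=.*/CTR=np.array([680.5,-395.]);YAW=2.1/' cam.py; python3 cam.py | tail -3
python3 - <<'E'
from plan import *
S=load('scene3'); T=R.from_quat([0.96236701,0.01269259,0.00307,0.27143916]).as_matrix(); C=np.c_[T[:,1],T[:,0],-T[:,2]]
mid=np.array([675.7,-123.8,198.9])-34*C[:,2]
h=cv2.cvtColor(S['image'],cv2.COLOR_RGB2HSV); m=((h[...,0]>40)&(h[...,0]<80)&(h[...,1]>100)&(h[...,2]>50)).astype(np.uint8); m[:270]=0;m[345:]=0;m[:,:275]=0;m[:,350:]=0
r=cv2.approxPolyDP(cv2.convexHull(cv2.findContours(m,0,1)[0][0] if 0 else np.argwhere(m)[:,::-1].astype(np.int32)),2.5,True)[:,0]; print('green',r.tolist())
for y,z in((50,40),(-50,40),(-50,-40),(50,-40)): print((y,z),proj(S,mid+C@[1.5,y,z]).round(1))
for (y,z) in((0,64),(22,64),(-22,64)): print('handle',(y,z),proj(S,mid+C@[7,y,z]).round(1))
E
```

```text
(1, 1, 1) [ 6.80411e+02 -3.94677e+02  9.22350e+01  5.62000e-01] focus [ 672.8 -200.2  167.4] res [-0.3  0.8 -1.6 -0.4  0.1 -0.4 -0.1 -1.9 -1.1 -0.1  0.2  0.1]
(1, 0, 0) [ 6.80021e+02 -3.94839e+02  9.29310e+01  5.57000e-01] focus [ 670.  -199.9  168.3] res [ 0.1  0.1 -0.2 -0.  -0.   0.  -0.  -0.  -0.  -0.3  0.1  0.5]
(1, 1, 0) [ 6.80104e+02 -3.94597e+02  9.27680e+01  5.51000e-01] focus [ 670.6 -198.9  169.5] res [ 0.3  0.1 -0.4 -0.1 -0.2  0.1 -0.  -0.  -0.  -0.3  0.3  0.4]
green [[341, 306], [330, 341], [289, 320], [300, 287]]
(50, 40) [342.5 305.9]
(-50, 40) [300.1 285.7]
(-50, -40) [289.3 320.5]
(50, -40) [330.6 341.6]
handle (0, 64) [323.3 285.3]
handle (22, 64) [332.8 289.8]
handle (-22, 64) [313.9 280.9]
```

The predicted card corners agree with the image to about 1 px, so the card sits true in the grip. Now the final approach.

Run:
```python
from plan import *
C=frame(92.4,.557); F=np.array([680.3,-394.8,290])-C[:,0]*230; print('focus',F)
rows(np.array([675.7,-123.8,198.9]),R.from_quat([0.96236701,0.01269259,0.00307,0.27143916]).as_matrix(),F+34*C[:,2],toolR(C),6)
```

```text
focus [ 672.12443536 -199.73693711  168.41232941]
max 0.408 end [ 671.4 -181.8  197.3] err deg 0.004031990169777788
[-0.025, 0.211, 0.138, -0.004, 0.006, -0.008, 0.0, -0.043, 0.35, 0.228, -0.008, 0.009, -0.013, 0.0, -0.052, 0.407, 0.267, -0.009, 0.011, -0.016, 0.0, -0.053, 0.408, 0.268, -0.008, 0.011, -0.016, 0.0, -0.047, 0.347, 0.229, -0.008, 0.01, -0.013, 0.0, -0.029, 0.211, 0.14, -0.004, 0.005, -0.008, 0.0]
```

Call:
drive_tool(
  targets=[-0.03,0.21,0.14,-0.01,0.01,-0.01,0,-0.04,0.35,0.23,-0.01,0.01,-0.01,0,-0.05,0.41,0.27,-0.01,0.01,-0.02,0,-0.05,0.41,0.27,-0.01,0.01,-0.01,0,-0.05,0.35,0.23,-0.01,0.01,-0.01,0,-0.03,0.21,0.14,0,0,-0.01,0,0,0,0,0,0,0,0,0,0,0,0,0,0,0],
)

```text
time: 8.72
tool_pos: [671.5, -181.5, 197.4]
ee_rot: [0.961, 0.02, 0.006, 0.276]
contact_force: [-0.2, 0.7, -1.7]
width: 0.15
grip_force: 25.0
```

Run:
```python
from plan import *
C0=frame(92.4,.557); F=np.array([680.3,-394.8,290])-C0[:,0]*230
ps=[]
for n in ('wrist','scene','side','scene'):
    c=grab(n,n+'4'); s=manip.read_state(); ps.append(np.r_[s['tool_pos'],R.from_quat(s['ee_rot']).as_rotvec()])
p=np.mean(ps,0); T=R.from_rotvec(p[3:]).as_matrix(); C=np.c_[T[:,1],T[:,0],-T[:,2]]; mid=p[:3]-34*C[:,2]
print(p[:3],'mid-focus in lens axes',C0.T@(mid-F),'deg',np.degrees(R.from_matrix(C0.T@C).as_rotvec()),s['time'],s['width'],s['grip_force'],s['contact_force'])
S=load('scene4')
h=cv2.cvtColor(S['image'],cv2.COLOR_RGB2HSV); m=((h[...,0]>40)&(h[...,0]<80)&(h[...,1]>100)&(h[...,2]>50)).astype(np.uint8); m[:270]=0;m[400:]=0;m[:,:240]=0;m[:,350:]=0
print(cv2.approxPolyDP(cv2.convexHull(np.argwhere(m)[:,::-1].astype(np.int32)),2.5,True)[:,0].tolist())
for y,z in((50,40),(50,-40),(-50,-40),(-50,40)): print(proj(S,mid+C@[1.5,y,z]).round(1))
a=cv2.imread('pics/wrist4.png')[120:360,280:600];b=cv2.imread('pics/scene4.png')
cv2.imwrite('pics/m7.png',np.vstack([np.hstack([cv2.resize(a,(400,300)),cv2.resize(b[270:420,190:390],(400,300))]),np.hstack([cv2.resize(b,(400,300)),cv2.resize(cv2.imread('pics/side4.png'),(400,300))])]))
```

```text
[ 671.51251067 -181.37520811  197.42336974] mid-focus in lens axes [-0.20034633  0.16196997  0.3377351 ] deg [ 0.0075011  -0.09695894 -0.00547419] 8.925 0.14626515425544542 24.9981290102005 [-0.731518   -0.52654402 -1.51393435]
[[324, 324], [312, 360], [271, 337], [282, 304]]
[325.1 324.2]
[313.3 360.8]
[270.9 339.1]
[281.6 303.4]
```

View pics/m7.png

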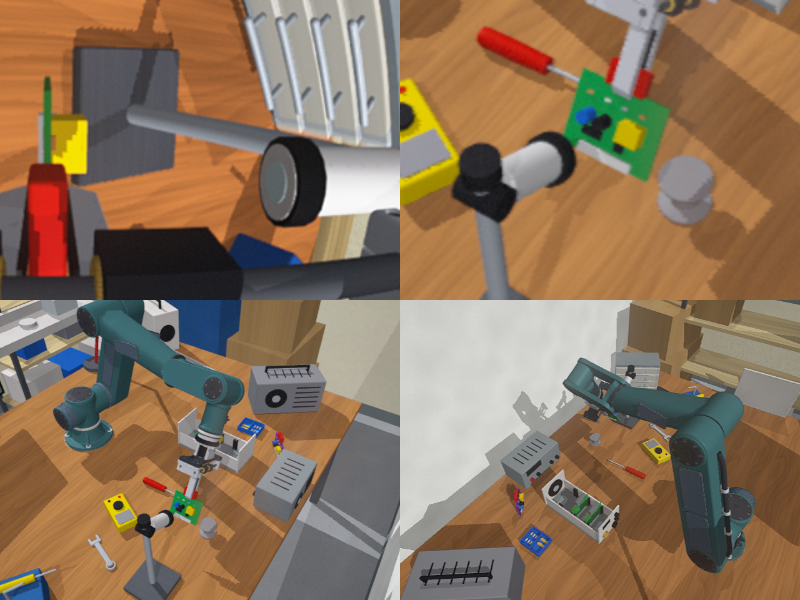

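The card is held in front of the lens with nothing touching and the rest of the bench as it was. I'll do one last check of the lens position from this closer wrist view, where the face centre is at about (505,276).

Run:
```python
from plan import *
W=load('wrist4'); h=W['image'].astype(int)
C=frame(92.4,.557); L=np.array([680.3,-394.8,290])-C[:,0]*110
# lens face (grey, inside black ring): blob near (505,276)
g=cv2.cvtColor(W['image'],cv2.COLOR_RGB2GRAY); m=(g>70).astype(np.uint8); n,l,st,ce=cv2.connectedComponentsWithStats(m,connectivity=4)
k=l[276,500]; print(st[k],ce[k])
for uv in ((505,276),tuple(ce[k])):
    e,d=ray(W,*uv,fish=True); s=(L-e)@d; print(uv,'offset lens axes',C.T@(e+d*s-L),'range',s)
P=[onz(W,280+x/1.25,120+y/1.25,16,fish=True) for x,y in((86,47),(179,50),(170,165),(80,186))]; print(np.round(P,1)[:,:2].tolist(),np.mean(P,0))
for i in range(4): q=P[(i+1)%4]-P[i]; print(np.degrees(np.arctan2(q[1],q[0])).round(1))
```

```text
[ 488  235   30   61 1429] [502.47235829 265.4016795 ]
(505, 276) offset lens axes [ 1.63066648 -7.98312273  3.71705708] range 253.33178794725984
(np.float64(502.47235829251224), np.float64(265.40167949615113)) offset lens axes [ 0.28800189 -1.63810686  0.67433163] range 253.4836869649827
[[740.1, -332.0], [744.4, -454.6], [620.4, -453.7], [612.5, -332.8]] [ 679.3586762  -393.28689397   16.        ]
-88.0
179.6
93.7
0.4
```

Call:
drive_tool(
  targets=[-0.05,0,0,0,0,-0.03,0,0,0,0,0,0,0,0,0,0,0,0,0,0,0,0,0,0,0,0,0,0],
)

```text
time: 9.43
tool_pos: [670.1, -181.9, 197.4]
ee_rot: [0.961, 0.022, 0.005, 0.276]
contact_force: [-0.4, -0.2, -1.0]
width: 0.147
grip_force: 25.0
```

```bash
python3 -c "
from station import manip
print(manip.finish_job())"
```

```text
the job is handed in; nothing more can be done
None
```

I drew the red-handled card straight up out of its slot and handed the job in at about 9.4 s of the 32 s allowed. It was held at 25 N, square to the lens and 120 mm from it, to within about 2 mm by the camera measurements, with nothing else touched.

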